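# Hang the bench pin on the jeweller's work slope

### The arm

A 6-joint arm with a two-finger parallel gripper is mounted at the origin on the work surface. World frame = base frame: x ahead of the robot, y to its left, z up, the work surface at z = 0. Lengths are in m, angles in degrees, forces in N, time in s.
With the tool pointing down it reaches from about 0.4 to 0.825 m from the base axis. Payload 7 kg.
Tool frame: the origin (TCP) lies at the very end of the fingers, on their centre line; the grasp point (between the pads) lies 19 mm behind it; z points along the fingers, y is the line along which they close (so a half turn about z gives the same grasp; the last joint's range is limited). The gripper opens to 88 mm and grips with 3 to 60 N. Pads are 19 mm wide; open, the fingers measure 130 mm over their backs; the gripper's body (78 mm by 193 mm) begins 47 mm behind the grasp point.
Start: joints at [85.205, 20.546, 0.682, 0, -70.136, -16.507], TCP at [0.245, 0.629, 0.227] pointing down, gripper open.
Joint ranges: [-176.03, 176.03], [-82.01, 121.73], [-58.28, 71.71], [-173.87, 95.51], [-174.79, -0.11], [-173.66, 173.66]. Speed limits (degrees/s): [136.94, 136.94, 172.46, 180, 180, 180].

### API

Orientations are given as [roll, pitch, yaw] about the fixed x, y, z axes, in that order (R = Rz(yaw) Ry(pitch) Rx(roll)).
In Python, from plant import get_state, capture, close_job, regions_of gives the robot as it stands.
- The arm moves only by the tool jog_arm, never from a script. Its argument "moves" is a list of rows, each a list of 3 entries, a list of its own where there are three numbers: the shift along the tool's x, y, z in cm, then the turn about the tool's z in degrees, then the finger opening in cm, from 0 to 8.76. A call has 1 to 12 rows; each row shifts and turns the commanded pose from where the row before left it, along the tool's axes as they then stand; what a row does not reach is not made up. A row lasts 1/8 s, in which the tool goes at most 62.5 mm and 10.7 degrees, less where a joint would pass 70% of its speed; a pose out of reach is approached as far as the arm can. A call is refused whole if a number of a shift passes 6.25 or a number of a turn 10.7, either way. A call with a gripper value outside its range is refused whole. The fingers move at their own pace and stop on an object; "newtons" is the grip in N (left out, the last holds). Time passes only in rows, so rows that do not move let the fingers close. It gives the time, the measured TCP pose, the force, the opening and the grip force at its end, in the units of the state.
- get_state(): the state, without advancing time (a new reading comes with each control period).
- capture(name): name is "side" or "top"; returns a dict with "pixels" (420x560x3 uint8, blue, green, red), "mtx" (3x3 intrinsics, pixels), "k1" (the pictures are not rectified: a ray, as slopes to the right and down, at radius r is drawn at 1 + k1 r^2 times it, then the intrinsics apply), "world_from_camera" (4x4, takes a point from camera to world coordinates). Camera axes: x right, y down, z forward; pixel columns grow to the right and rows downward; lengths in m; the calibration is good to about 2 mm. A picture is of the moment at which its call begins. There is no depth.
- close_job(): hands the job in; it is judged then, once.
Trained networks look in a picture, given as the dict that the camera call returned (one of the last four; its "shot" number tells which), for a name from the list of things; names that differ only in an ending like _2 or _b are one class to them, and where a whole thing is asked for, a point or a joint stands for the part that bears it (a point fixed in the world has none). Each returns a list of dicts, best first, with "confidence" (0 to 1); they miss things now and then, are a little off and sometimes report something else, mostly with a low value. They report only what shows in the picture. A call takes as long as a camera call. They do not tell look-alikes from the thing itself.
- regions_of(picture, thing): "pixels" (420x560 bool, what is visible of it) and "pixel" ([column, row] in pixels, amid what is visible of it).
The state is a dict: "time_s": time; "joints": joint angles; "qd": joint speeds; "joint_torque": joint torques, N m; "tcp_pos": TCP position; "eef_rot": TCP orientation; "contact_force": force on the tool from outside, world axes, zero at the start; "moment": the same for the moment, N m; "gripper_width": finger opening in m; "gripper_force": force on a finger pad.
Only numpy, scipy, OpenCV 4.12 (cv2) and the standard library are available. Lean on these libraries where they do the work, as an engineer would, in place of code of your own. Each camera call takes 0.05 s, during which the arm holds its last target. There are 200 camera calls.

### The job

Mount the bench pin that has the keyhole-shaped opening on the sloping work rest: put the wide part of its keyhole over the headed stud, wooden block on the downhill side, then slide the plate down the slope until the narrow slot is fully home under the stud's head, and let go with the plate lying flat and straight on the slope. Leave the other bench pin (plain round holes) and the round stamping block where they are.

Things in the scene. Friction and masses are not known exactly. Their poses are not given: they have to be found in the camera images.
- pin: Loose bench pin, about 0.2 kg: aluminium plate (x -141..19, y ±38, z 0..6 mm), wooden block on top to grip (x -133..-79, y ±15, z 6..46; two prongs go on to x -172 at z 32..46). Keyhole: 46 mm circle centred x -45, tapering to a 16 mm wide slot (x -15..5). Origin: plate underside, centre line, slot's home end (stud's axis when home). x from block to slot end, z up. Starts lying flat.
- rest: Fixed pale board sloping 20 deg (x -160..80, y ±80 mm) with a steel stud square to it: neck 10 mm thick, head 26 mm across, 14 to 20 mm above the board. Origin: stud's foot on the board's face, 76 mm above the table; x straight uphill, z out of the board. Pin fully home: both frames coincide; hole centred on the stud: pin origin at x +45.
- spare: Bystander: second bench pin, same size, frame, block and materials, but two plain 20 mm round holes (x -56 and -11) and no slot. The two pins may lie in either place.
- block: Bystander: loose round stamping block, brown with a steel top, 74 mm across, 65 mm tall, on a dark 90 mm square foot plate; 0.9 kg. Origin: centre of its underside.
Not all that is in view belongs to the job. What is shaped like the pin but green is not meant.

How it is judged:
By the outcome, as a careful person would: the job done as asked, in the order asked, and still so for the second after the job is handed in, with the robot touching nothing.
It also fails if it takes over 35 s, if anything falls off the work surface, if the arm or the gripper's body presses on something with over 40 N, if the wrist force passes 120 N, or if a joint passes its speed limit or range.

## Working session

There is one attempt and no reset: what is moved stays moved. The work goes in short steps, Python scripts to look and compute and a tool call to move; the robot and the scene stay as the last step left them, time stands still between calls to the robot, and variables do not carry over. Pictures are saved under pics/ and viewed, at most 10 in all, crops included, and the job is handed in when it is done.

Besides the shell and the picture viewer there is one more tool, called after ">>>" as name([rows], argument=value, ...), one row to a line, values as JSON. jog_arm: Moves the arm, as the interface text tells. Its arguments: {"type":"object","properties":{"moves":{"type":"array"},"newtons":{"type":"number"}},"required":["moves"]}

```bash
mkdir -p pics; ls; cat > h.py <<'E'
import numpy as np,cv2
from plant import *
def ray(p,uv):
    K=np.array(p["mtx"]);T=np.array(p["world_from_camera"])
    xd=(uv[0]-K[0,2])/K[0,0];yd=(uv[1]-K[1,2])/K[1,1]
    k=p["k1"];x,y=xd,yd
    for _ in range(20):
        s=1+k*(x*x+y*y);x,y=xd/s,yd/s
    return T[:3,3],T[:3,:3]@np.array([x,y,1])
def onz(p,uv,z):
    o,d=ray(p,uv);return o+d*(z-o[2])/d[2]
def proj(p,P):
    K=np.array(p["mtx"]);T=np.array(p["world_from_camera"])
    c=(np.atleast_2d(P)-T[:3,3])@T[:3,:3]
    s=c[:,:2]/c[:,2:];s=s*(1+p["k1"]*(s**2).sum(1,keepdims=True))
    return s@np.diag([K[0,0],K[1,1]])+K[:2,2]
E
python3 - <<'E'
from h import *
ps={n:capture(n) for n in("side","top")}
im=np.hstack([ps[n]["pixels"] for n in ps])
for n,p in ps.items():
    cv2.imwrite(f"pics/{n}0.png",p["pixels"]);print(n,p["k1"],np.array(p["mtx"]).round(1).tolist(),np.array(p["world_from_camera"]).round(3).tolist())
    for t in("pin","rest","spare","block"):
        print(n,t,[(r["confidence"],r["pixel"],int(r["pixels"].sum())) for r in regions_of(p,t)])
E
```

```text
pics
side -0.09980739568384638 [[477.7, 0.0, 277.2], [0.0, 477.7, 202.7], [0.0, 0.0, 1.0]] [[-0.911, -0.311, 0.27, 0.213], [-0.412, 0.699, -0.584, 0.631], [-0.007, -0.644, -0.765, 0.985], [0.0, 0.0, 0.0, 1.0]]
side pin [(0.7, [399.5, 160.4], 1059), (0.58, [329.2, 158.0], 1207)]
side rest [(0.97, [229.4, 265.8], 6496)]
side spare [(0.71, [299.1, 220.5], 1622)]
side block [(0.86, [180.9, 191.7], 1134)]
top 0.0554605005257815 [[479.6, 0.0, 280.6], [0.0, 479.6, 219.6], [0.0, 0.0, 1.0]] [[-0.004, -0.992, 0.13, 0.421], [-1.0, 0.005, 0.002, -0.059], [-0.003, -0.13, -0.992, 1.072], [0.0, 0.0, 0.0, 1.0]]
top pin [(0.82, [438.7, 345.3], 2730), (0.69, [272.6, 111.4], 1590), (0.67, [398.9, 242.5], 2208)]
top rest [(0.76, [188.7, 214.6], 8476)]
top spare [(0.81, [295.4, 253.7], 2484)]
top block [(0.92, [270.6, 114.8], 1501)]
```

View pics/side0.png

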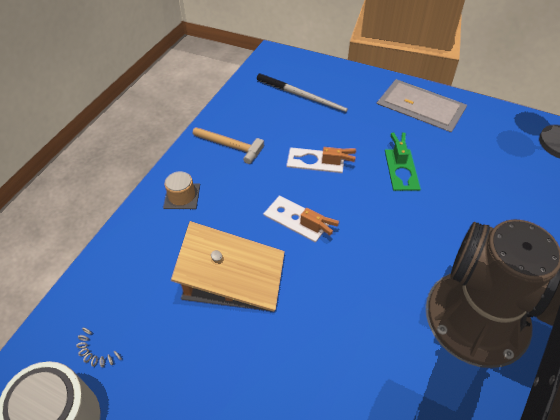

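View pics/top0.png

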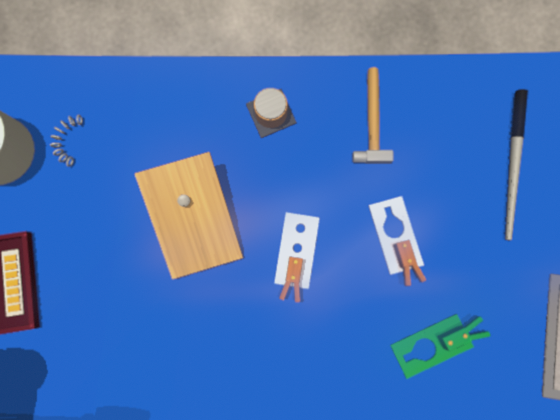

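The side and top views show these candidates for the pin:
- Keyhole pin, white with a wooden block: top (398,240), side (320,158). This is the one I want.
- Spare with round holes: top (296,252), side (299,220).
- Green look-alike: top (440,345), side (400,165).

The stud is at top (184,200), and uphill is image-up.

```bash
cat >> h.py <<'E'
from scipy.optimize import minimize
S=4
def poly(m,p,P,v):
    q=proj(p,P)*S+ (S-1)/2
    cv2.fillPoly(m,[np.round(q).astype(np.int32)],v)
def Rz(a):
    c,s=np.cos(a),np.sin(a);return np.array([[c,-s,0],[s,c,0],[0,0,1]])
def RR(yaw):  # rest rotation: x uphill at 20deg
    b=np.deg2rad(20);Ry=np.array([[np.cos(b),0,-np.sin(b)],[0,1,0],[np.sin(b),0,np.cos(b)]]);return Rz(yaw)@Ry
t=np.linspace(0,2*np.pi,60)
CIRC=np.c_[-45+23*np.cos(t),23*np.sin(t)]
def box(x0,x1,y,z0,z1):return np.array([[x,s*y,z] for x in(x0,x1) for s in(-1,1) for z in(z0,z1)],float)
def pinmask(p,R,o):
    m=np.zeros((420*S,560*S),np.uint8);f=lambda a:np.asarray(a)/1e3@R.T+o
    z=lambda a,h:np.c_[a,np.full(len(a),h)]
    poly(m,p,f([[-141,-38,6],[19,-38,6],[19,38,6],[-141,38,6]]),1)
    hs=[]
    for h in(0,6):
        k=np.zeros_like(m);poly(k,p,f(z(CIRC,h)),1)
        poly(k,p,f(z(np.array([[-45,-20],[-15,-8],[-3,-8],[3,-5],[5,0],[3,5],[-3,8],[-15,8],[-45,20]]),h)),1);hs.append(k)
    m[hs[1]>0]=0
    for b in(box(-133,-79,15,6,46),box(-172,-133,15,32,46)):
        q=proj(p,f(b))*S+(S-1)/2
        cv2.fillConvexPoly(m,cv2.convexHull(np.round(q).astype(np.int32)),0)
    return m
def down(m):return cv2.resize(m.astype(np.float32),(560,420),interpolation=cv2.INTER_AREA)
E
cat > m1.py <<'E'
from h import *
ps={n:capture(n) for n in("side","top")}
seed={"side":(320,158),"top":(390,225)}
W={}
for n,p in ps.items():
    hsv=cv2.cvtColor(p["pixels"],cv2.COLOR_BGR2HSV)
    w=((hsv[...,1]<70)&(hsv[...,2]>140)).astype(np.uint8)
    k,l=cv2.connectedComponents(w)
    u,v=seed[n];lab=l[v-40:v+40,u-40:u+40];c=np.bincount(lab[lab>0]).argmax()
    W[n]=(l==c).astype(np.float32);print(n,W[n].sum())
o=onz(ps["top"],(391,207),.006);e=onz(ps["top"],(405,253),.03);yaw0=np.arctan2(*(o-e)[1::-1])
def cost(x,names=("side","top")):
    return sum(np.abs(down(pinmask(ps[n],Rz(x[2]),np.array([x[0],x[1],0])))-W[n]).sum() for n in names)
for nm in(("side","top"),("side",),("top",)):
    r=minimize(cost,[o[0],o[1],yaw0],args=(nm,),method="Nelder-Mead",options=dict(initial_simplex=np.array([o[0],o[1],yaw0])+np.array([[0,0,0],[.012,0,0],[0,.012,0],[0,0,.1]])))
    print("pin",nm,r.x[:2].round(4),np.rad2deg(r.x[2]).round(2),r.fun)
p=ps["top"];hsv=cv2.cvtColor(p["pixels"],cv2.COLOR_BGR2HSV)
reg=regions_of(p,"rest")[0]["pixels"].astype(np.uint8)
w=((hsv[...,0]<40)&(hsv[...,2]>90)).astype(np.uint8)*cv2.dilate(reg,np.ones((9,9)))
w=cv2.morphologyEx(w,cv2.MORPH_CLOSE,np.ones((15,15))).astype(np.float32)
def rc(x):
    m=np.zeros((420*S,560*S),np.uint8)
    poly(m,p,np.array([[-.16,-.08,0],[.08,-.08,0],[.08,.08,0],[-.16,.08,0]])@RR(x[2]).T+[x[0],x[1],.076],1)
    return np.abs(down(m)-w).sum()
o=onz(p,(184,201),.095);x0=np.array([o[0],o[1],np.deg2rad(20)])
r=minimize(rc,x0,method="Nelder-Mead",options=dict(initial_simplex=x0+np.array([[0,0,0],[.012,0,0],[0,.012,0],[0,0,.1]])))
print("rest",r.x[:2].round(4),np.rad2deg(r.x[2]).round(2),r.fun,w.sum())
ims=[]
for n,q in ps.items():
    print(n,"stud head pred px",proj(q,RR(r.x[2])@[0,0,.02]+[r.x[0],r.x[1],.076]).round(1))
    u,v=proj(q,RR(r.x[2])@[0,0,.02]+[r.x[0],r.x[1],.076])[0].astype(int)
    for a,b in(seed[n],(u,v)):ims.append(cv2.resize(q["pixels"][b-45:b+45,a-60:a+60],(400,300),interpolation=cv2.INTER_CUBIC))
cv2.imwrite("pics/crop1.png",np.vstack([np.hstack(ims[:2]),np.hstack(ims[2:])]))
E
python3 m1.py; python3 -c "
from h import *
print(get_state()['eef_rot'])"
```

```text
side 676.0
top 1626.0
pin ('side', 'top') [ 0.5846 -0.2956] 15.37 283.5625
pin ('side',) [ 0.5846 -0.2972] 14.88 119.25
pin ('top',) [ 0.5848 -0.2952] 15.35 161.625
rest [0.5971 0.1464] 16.74 120.6875 8485.0
side stud head pred px [[215.9 254.2]]
top stud head pred px [[183.2 200.2]]
[-1.79998977e+02  3.83995088e-04 -2.13041733e+01]
```

View pics/crop1.png

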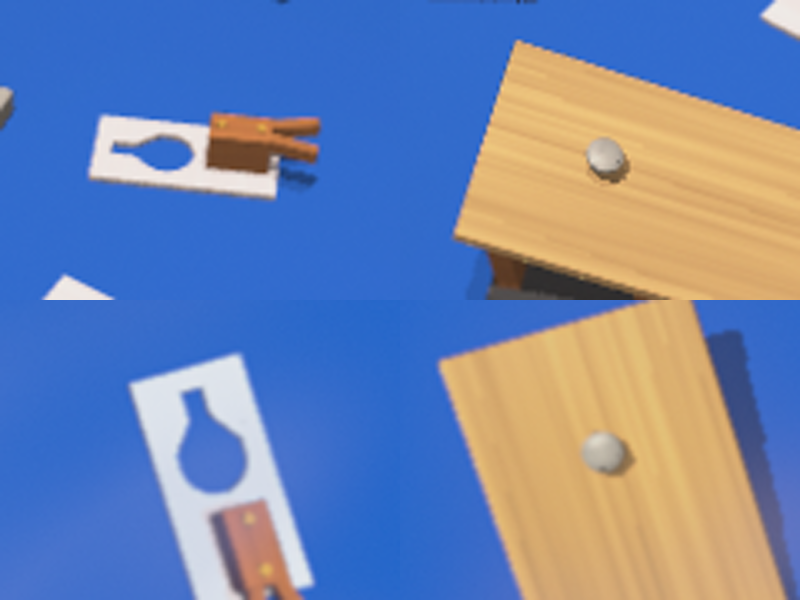

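The crop confirms the choice: the right-hand white pin has the keyhole (top crop, hole at about (212,455)). The stud is at top (184,201), which agrees with the fit. The arm can turn only about the tool's vertical axis, so I'll tilt the pin by pivoting it in the grip against the slope. First I turn the tool.

>>> jog_arm([
  [[0,0,0],-10,8.7],
  [[0,0,0],-10,8.7],
  [[0,0,0],-10,8.7],
  [[0,0,0],-6.7,8.7],
  [[0,0,0],0,8.7],
], newtons=30)

```text
time_s: 1.27
tcp_pos: [0.2452, 0.6289, 0.2266]
eef_rot: [-180.0, -0.0, 15.4]
contact_force: [0.4, 1.1, 0.7]
gripper_width: 0.0873
gripper_force: 0.0
```

```bash
cat >> h.py <<'E'
from scipy.spatial.transform import Rotation as Ro
def shift(target):
    s=get_state();R=Ro.from_euler("xyz",s["eef_rot"],degrees=True).as_matrix()
    print("tcp",np.round(s["tcp_pos"],4),"rot",np.round(s["eef_rot"],2),"shift cm",(R.T@(np.array(target)-s["tcp_pos"])*100).round(2),"t",s["time_s"])
E
python3 -c "
from h import *
shift([.47,.1,.2]);y=np.deg2rad(15.37);g=np.array([.5846,-.2956,0])+Rz(y)@[-.095,0,.015];print(g);shift(g)"
```

```text
tcp [0.2452 0.6289 0.2266] rot [-180.     -0.     15.35] shift cm [ 7.68 56.95  2.66] t 1.275
[ 0.49299774 -0.32077987  0.015     ]
tcp [0.2452 0.6289 0.2266] rot [-180.     -0.     15.35] shift cm [-1.25 98.14 21.15] t 1.275
```

>>> jog_arm([
  [[0.8,5.7,0],0,8.7],
  [[0.8,5.7,0],0,8.7],
  [[0.8,5.7,0],0,8.7],
  [[0.8,5.7,0],0,8.7],
  [[0.8,5.7,0],0,8.7],
  [[0.8,5.7,0],0,8.7],
  [[0.8,5.7,0],0,8.7],
  [[0.8,5.7,0],0,8.7],
  [[0.8,5.7,0],0,8.7],
  [[0.8,5.7,0],0,8.7],
])

```text
time_s: 2.52
tcp_pos: [0.4743, 0.0989, 0.2271]
eef_rot: [-180.0, -0.1, 15.2]
contact_force: [1.8, 0.3, 0.7]
gripper_width: 0.0873
gripper_force: 0.0
```

>>> jog_arm([
  [[-1.3,5.9,0],0,8.7],
  [[-1.3,5.9,0],0,8.7],
  [[-1.3,5.9,0],0,8.7],
  [[-1.3,5.9,0],0,8.7],
  [[-1.3,5.9,0],0,8.7],
  [[-1.3,5.9,0],0,8.7],
  [[-1.3,5.7,0],0,8.7],
  [[0,0,5],0,8.7],
  [[0,0,5],0,8.7],
  [[0,0,0],0,8.7],
])

```text
time_s: 3.78
tcp_pos: [0.4923, -0.3192, 0.1232]
eef_rot: [-179.8, 0.4, 15.2]
contact_force: [0.1, -0.1, 0.6]
gripper_width: 0.087
gripper_force: 0.0
```

```bash
python3 -c "
from h import *
y=np.deg2rad(15.37);g=np.array([.5846,-.2956,0])+Rz(y)@[-.095,0,.015];shift(g)
cv2.imwrite('pics/hov.png',np.hstack([cv2.resize(capture(n)['pixels'][a:a+200,b:b+200],(400,400)) for n,a,b in(('side',60,230),('top',130,300))]))"
```

```text
tcp [ 0.4923 -0.3192  0.1232] rot [-179.76    0.37   15.21] shift cm [ 0.09  0.21 10.82] t 3.775
```

View pics/hov.png

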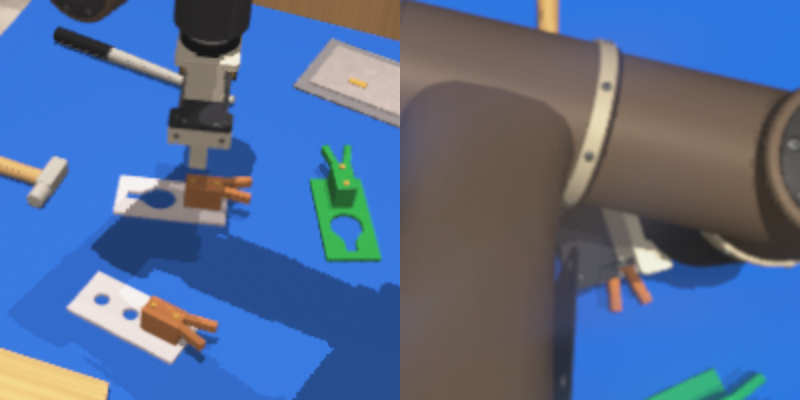

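The hover view shows the gripper above the keyhole pin's block (left panel, about (205,190)). Next I descend, grip and lift.

>>> jog_arm([
  [[0.1,0.2,4],0,8.7],
  [[0,0,4],0,8.7],
  [[0,0,2.7],0,8.7],
  [[0,0,0],0,8.7],
  [[0,0,0],0,2.5],
  [[0,0,0],0,2.5],
  [[0,0,0],0,2.5],
  [[0,0,0],0,2.5],
  [[0,0,0],0,2.5],
  [[0,0,0],0,2.5],
], newtons=30)

```text
time_s: 5.12
tcp_pos: [0.4965, -0.3215, 0.0195]
eef_rot: [-180.0, 0.0, 15.4]
contact_force: [-0.9, 2.8, -0.2]
gripper_width: 0.0325
gripper_force: 0.4
```

>>> jog_arm([
  [[0,0,0],0,2.2],
  [[0,0,0],0,2.2],
  [[0,0,-2],0,2.2],
  [[0,0,-4],0,2.2],
  [[0,0,-5],0,2.2],
  [[0,0,-5],0,2.2],
  [[0,0,0],0,2.2],
], newtons=30)

```text
time_s: 6.0
tcp_pos: [0.4989, -0.3225, 0.184]
eef_rot: [179.7, -0.4, 15.4]
contact_force: [-0.3, 0.5, -2.7]
gripper_width: 0.0298
gripper_force: 30.0
```

```bash
cat >> h.py <<'E'
RO=np.array([.5971,.1464,.076]);RY=np.deg2rad(16.74)
GX=-.0915;GZ=.0195
def tcp_for(xr,zr=0.):
    """TCP so that a pin held tilted with the slope has origin at rest-frame (xr,0,zr); tip = grasp -19mm world z"""
    g=RO+RR(RY)@np.array([xr+GX,0,zr+GZ+.019]);return g-[0,0,.019]
E
python3 -c "
from h import *
for x,z in((-.03,.05),(-.03,0),(.045,.04),(.045,0),(0,0)):print(x,z);shift(tcp_for(x,z))
cv2.imwrite('pics/lift.png',capture('side')['pixels'][60:260,230:500])"
```

```text
-0.03 0.05
tcp [ 0.4989 -0.3225  0.184 ] rot [179.73  -0.37  15.42] shift cm [  7.44 -42.3    8.39] t 6.0
-0.03 0
tcp [ 0.4989 -0.3225  0.184 ] rot [179.73  -0.37  15.42] shift cm [  9.12 -42.36  13.1 ] t 6.0
0.045 0.04
tcp [ 0.4989 -0.3225  0.184 ] rot [179.73  -0.37  15.42] shift cm [ 14.84 -42.46   6.81] t 6.0
0.045 0
tcp [ 0.4989 -0.3225  0.184 ] rot [179.73  -0.37  15.42] shift cm [ 16.18 -42.51  10.58] t 6.0
0 0
tcp [ 0.4989 -0.3225  0.184 ] rot [179.73  -0.37  15.42] shift cm [ 11.95 -42.42  12.09] t 6.0
```

View pics/lift.png

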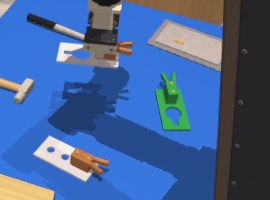

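Side view shows the pin held level, keyhole in front of the gripper (about (75,50)). Next I carry it to the lower board.

>>> jog_arm([
  [[0,0,0],-1.3,2.2],
  [[0.6,-5.2,0],0,2.2],
  [[0.6,-5.2,0],0,2.2],
  [[0.6,-5.2,0],0,2.2],
  [[0.6,-5.2,0],0,2.2],
  [[0.6,-5.2,0],0,2.2],
  [[0.6,-5.2,0],0,2.2],
  [[0.6,-5.2,0],0,2.2],
  [[0.6,-5.2,0],0,2.2],
  [[0,0,0],0,2.2],
])

```text
time_s: 7.3
tcp_pos: [0.422, 0.0933, 0.1784]
eef_rot: [180.0, 0.1, 17.0]
contact_force: [0.3, -0.4, -1.9]
gripper_width: 0.0298
gripper_force: 30.0
```

```bash
python3 -c "
from h import *
N=RO+RR(RY)@[-.031,0,0]
for a in(0,10,20,21):
    b=np.deg2rad(a);R=Rz(RY)@np.array([[np.cos(b),0,-np.sin(b)],[0,1,0],[np.sin(b),0,np.cos(b)]])
    print(a);shift(N+R@[GX-.019,0,GZ+.019]-[0,0,.019])
"
```

```text
0
tcp [0.422  0.0933 0.1784] rot [1.7998e+02 1.1000e-01 1.7020e+01] shift cm [ 4.35 -0.03  9.35] t 7.3
10
tcp [0.422  0.0933 0.1784] rot [1.7998e+02 1.1000e-01 1.7020e+01] shift cm [ 3.85 -0.03 11.32] t 7.3
20
tcp [0.422  0.0933 0.1784] rot [1.7998e+02 1.1000e-01 1.7020e+01] shift cm [ 3.71 -0.03 13.36] t 7.3
21
tcp [0.422  0.0933 0.1784] rot [1.7998e+02 1.1000e-01 1.7020e+01] shift cm [ 3.71 -0.03 13.56] t 7.3
```

>>> jog_arm([
  [[4.3,0,0],0,2.2],
  [[0,0,4.5],0,2.2],
  [[0,0,4.3],0,2.2],
  [[0,0,0],0,2.2],
  [[-0.2,0,1.1],0,2.2],
  [[-0.2,0,1.1],0,2.2],
  [[-0.1,0,1.0],0,2.2],
  [[0,0,0.8],0,2.2],
  [[0,0,0.3],0,2.2],
  [[0,0,0],0,2.2],
])

```text
time_s: 8.55
tcp_pos: [0.4594, 0.1016, 0.0484]
eef_rot: [180.0, 0.0, 16.7]
contact_force: [-1.7, -0.9, -0.3]
gripper_width: 0.0298
gripper_force: 30.0
```

```bash
python3 -c "
from h import *
shift(tcp_for(-.05,0));shift(tcp_for(.045,.04))
a=capture('side')['pixels'][180:330,150:300];b=capture('top')['pixels'][120:300,100:280]
cv2.imwrite('pics/tilt.png',np.hstack([cv2.resize(i,(400,400),interpolation=2) for i in(a,b)]))"
```

```text
tcp [0.4594 0.1016 0.0484] rot [1.7999e+02 3.0000e-02 1.6700e+01] shift cm [-0.13 -0.32  0.36] t 8.55
tcp [0.4594 0.1016 0.0484] rot [1.7999e+02 3.0000e-02 1.6700e+01] shift cm [ 7.42 -0.32 -6.65] t 8.55
```

View pics/tilt.png

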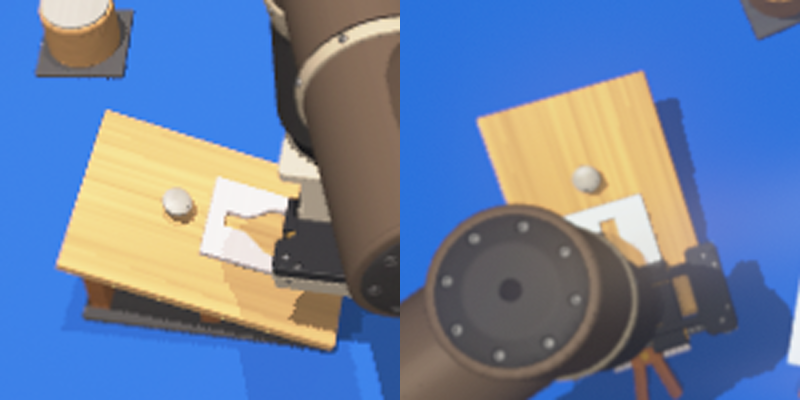

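The pictures show the plate nose on the board just below the stud (side panel (225,215)), and the pin is pivoting. I press a little further until it is seated.

>>> jog_arm([
  [[0,0,0.3],0,2.2],
  [[0,0,0.2],0,2.2],
  [[0,0,0],0,2.2],
])

```text
time_s: 9.02
tcp_pos: [0.4599, 0.1019, 0.0453]
eef_rot: [180.0, -0.1, 16.7]
contact_force: [-9.6, -0.5, 25.2]
gripper_width: 0.0297
gripper_force: 30.0
```

>>> jog_arm([
  [[0,0,-2],0,2.2],
  [[0,-0.3,-5.3],0,2.2],
  [[3.7,0,0],0,2.2],
  [[3.7,0,0],0,2.2],
  [[0,0,0],0,2.2],
  [[0,0,0],0,2.2],
])

```text
time_s: 9.78
tcp_pos: [0.5289, 0.1255, 0.1158]
eef_rot: [180.0, 0.1, 16.7]
contact_force: [-0.7, 0.2, -1.3]
gripper_width: 0.0297
gripper_force: 30.0
```

```bash
cat > ov.py <<'E'
import sys
from h import *
def view(name,x,z):
    s=get_state();tilt=RR(RY)
    # pin pose predicted from TCP
    g=np.array(s["tcp_pos"])+[0,0,.019];o=g-tilt@[GX,0,GZ+.019]
    print("pin origin in rest mm",(RR(RY).T@(o-RO)*1e3).round(1));shift(tcp_for(x,z))
    out=[]
    for n,(v,u) in(("side",(180,140)),("top",(110,110))):
        p=capture(n);K=4;im=cv2.resize(p["pixels"],None,fx=K,fy=K,interpolation=cv2.INTER_CUBIC)
        def dr(P,c):cv2.polylines(im,[np.round((proj(p,P)+.5)*K).astype(np.int32)],True,c,1)
        f=lambda a,h:np.c_[a,np.full(len(a),h)]/1e3@tilt.T+o
        dr(f(np.array([[-141,-38],[19,-38],[19,38],[-141,38]]),6),(0,0,255));dr(f(CIRC,6),(0,0,255))
        dr(f(np.array([[-15,-8],[5,-8],[5,8],[-15,8]]),6),(0,0,255))
        dr(np.c_[13*np.cos(t),13*np.sin(t),0*t+18]/1e3@tilt.T+RO,(0,255,0))
        out.append(im[v*K:v*K+560,u*K:u*K+400])
    cv2.imwrite(f"pics/{name}.png",np.hstack(out))
E
python3 -c "
from ov import *
view('hole',.045,.0)"
```

```text
pin origin in rest mm [44.6 -0.3 41.2]
tcp [0.5289 0.1255 0.1158] rot [1.7999e+02 7.0000e-02 1.6670e+01] shift cm [ 1.45 -0.04  3.85] t 9.775
```

View pics/hole.png

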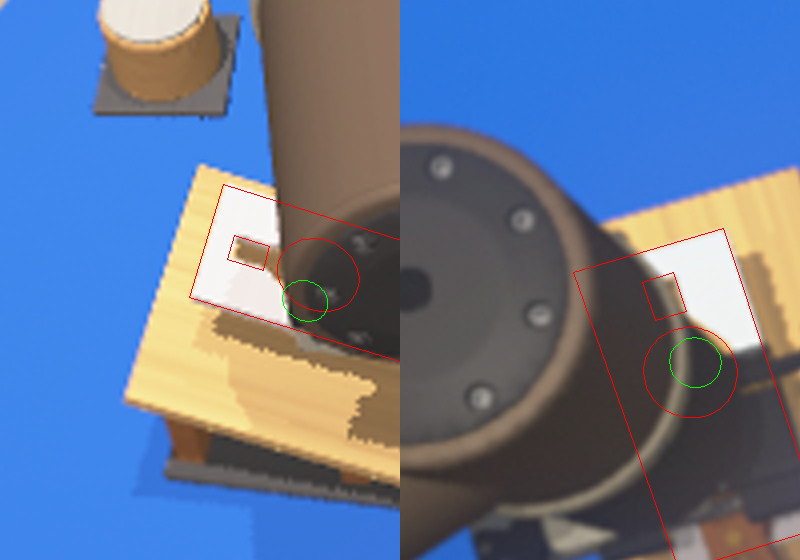

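The predicted outline (red) lies on the real plate in both views, with the nose at side (225,185)–(190,297). I lower along the board normal.

>>> jog_arm([
  [[0.4,0,1.0],0,2.2],
  [[0.4,0,1.0],0,2.2],
  [[0.4,0,1.0],0,2.2],
  [[0.2,0,0.6],0,2.2],
  [[0,0,0.2],0,2.2],
  [[0,0,0],0,2.2],
])

```text
time_s: 10.62
tcp_pos: [0.5428, 0.1298, 0.0785]
eef_rot: [180.0, 0.0, 16.7]
contact_force: [0.5, 1.0, -2.0]
gripper_width: 0.03
gripper_force: 30.0
```

```bash
python3 -c "
from ov import *
view('down',.045,.0);shift(tcp_for(0,0))"
```

```text
pin origin in rest mm [45.5 -0.3  1.1]
tcp [0.5428 0.1298 0.0785] rot [1.7999e+02 1.0000e-02 1.6700e+01] shift cm [-0.01 -0.03  0.12] t 10.625
tcp [0.543  0.1299 0.0789] rot [-1.7999e+02 -3.0000e-02  1.6700e+01] shift cm [-4.26 -0.02  1.7 ] t 10.725
```

View pics/down.png

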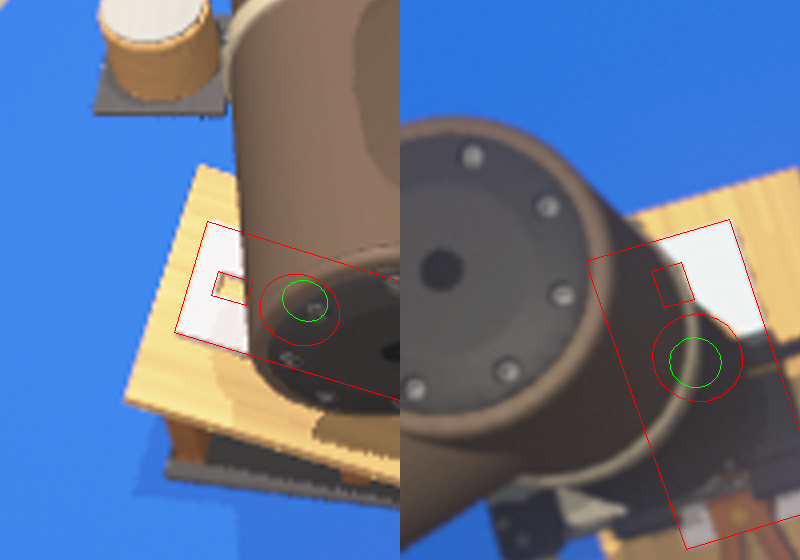

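The head lies inside the hole in both views and the plate is about 1 mm off the board. I settle it, then slide downhill.

>>> jog_arm([
  [[0,0,0.2],0,2.2],
  [[0,0,0],0,2.2],
  [[-0.6,0,0.21],0,2.2],
  [[-0.6,0,0.22],0,2.2],
  [[-0.6,0,0.22],0,2.2],
  [[-0.6,0,0.22],0,2.2],
  [[-0.6,0,0.22],0,2.2],
  [[-0.5,0,0.18],0,2.2],
  [[-0.4,0,0.14],0,2.2],
  [[0,0,0],0,2.2],
])

```text
time_s: 11.98
tcp_pos: [0.5059, 0.1189, 0.0632]
eef_rot: [-180.0, -0.1, 16.7]
contact_force: [-1.1, 0.6, 5.6]
gripper_width: 0.0294
gripper_force: 30.0
```

```bash
python3 -c "
from h import *
s=get_state();o=np.array(s['tcp_pos'])+[0,0,.019]-RR(RY)@[GX,0,GZ+.019];print((RR(RY).T@(o-RO)*1e3).round(1),'F in rest',(RR(RY).T@np.array(s['contact_force'])).round(1));shift(tcp_for(0,0))"
```

```text
[ 4.1 -0.1 -0.1] F in rest [1.1 0.9 5.6]
tcp [0.5059 0.1189 0.0632] rot [-1.7998e+02 -1.0000e-01  1.6730e+01] shift cm [-0.39 -0.01  0.13] t 11.975
```

>>> jog_arm([
  [[-0.2,0,0.07],0,2.2],
  [[-0.2,0,0.07],0,2.2],
  [[-0.2,0,0.07],0,2.2],
  [[0,0,0],0,2.2],
])

```text
time_s: 12.48
tcp_pos: [0.5024, 0.118, 0.0618]
eef_rot: [-180.0, -0.3, 16.8]
contact_force: [6.6, -0.7, 5.7]
gripper_width: 0.0292
gripper_force: 30.0
```

```bash
cat > st.py <<'E'
from h import *
s=get_state();o=np.array(s['tcp_pos'])+[0,0,.019]-RR(RY)@[GX,0,GZ+.019];print((RR(RY).T@(o-RO)*1e3).round(1),'F in rest',(RR(RY).T@np.array(s['contact_force'])).round(1));shift(tcp_for(0,0))
E
python3 st.py
```

```text
[ 0.2  0.1 -0.1] F in rest [ 7.8 -2.5  3.3]
tcp [0.5024 0.118  0.0618] rot [-179.97   -0.31   16.76] shift cm [-0.03  0.01 -0.  ] t 12.475
```

>>> jog_arm([
  [[-0.2,0,0.07],0,2.2],
  [[-0.2,0,0.07],0,2.2],
  [[0,0,0],0,2.2],
  [[0,0,0],0,2.2],
])

```text
time_s: 12.98
tcp_pos: [0.502, 0.1182, 0.0617]
eef_rot: [-179.9, -0.7, 16.8]
contact_force: [15.2, -1.0, 4.5]
gripper_width: 0.0301
gripper_force: 30.0
```

```bash
python3 st.py
```

```text
[-0.1  0.4 -0.1] F in rest [14.9 -5.3 -0.7]
tcp [0.502  0.1182 0.0617] rot [-179.95   -0.68   16.81] shift cm [ 0.    0.04 -0.02] t 12.975
```

Firm stop with 15 N along the slope at x≈0: it is home. I ease the preload, release, and retreat upward.

>>> jog_arm([
  [[0.3,0,-0.1],0,2.2],
  [[0,0,0],0,2.2],
  [[0,0,0],0,5],
  [[0,0,0],0,5],
  [[0,0,0],0,6],
  [[0,0,0],0,6],
  [[0,0,-2],0,6],
  [[0,0,-4],0,6],
  [[0,0,-5],0,6],
  [[0,0,-5],0,6],
])

```text
time_s: 14.22
tcp_pos: [0.4984, 0.1164, 0.2214]
eef_rot: [180.0, 0.0, 16.7]
contact_force: [0.9, 0.1, -0.6]
gripper_width: 0.0605
gripper_force: 0.0
```

>>> jog_arm([
  [[-0.5,-5.5,-1],0,6],
  [[-0.5,-5.5,0],0,6],
  [[-0.5,-5.5,0],0,6],
  [[-0.5,-5.5,0],0,6],
  [[-0.5,-5.5,0],0,6],
  [[-0.5,-5.5,0],0,6],
  [[0,0,0],0,6],
])

```text
time_s: 15.1
tcp_pos: [0.3737, 0.4268, 0.2291]
eef_rot: [180.0, 0.0, 16.9]
contact_force: [-0.1, -1.2, -0.6]
gripper_width: 0.0594
gripper_force: 0.0
```

```bash
python3 - <<'E'
from h import *
o=RO;tilt=RR(RY);out=[]
for n,(v,u) in(("side",(180,160)),("top",(140,110))):
    p=capture(n);K=3;im=cv2.resize(p["pixels"],None,fx=K,fy=K,interpolation=cv2.INTER_CUBIC)
    f=lambda a,h:np.c_[a,np.full(len(a),h)]/1e3@tilt.T+o
    for a,h in((np.array([[-141,-38],[19,-38],[19,38],[-141,38]]),6),(CIRC,6)):cv2.polylines(im,[np.round((proj(p,f(a,h))+.5)*K).astype(np.int32)],True,(0,0,255),1)
    out.append(im[v*K:v*K+450,u*K:u*K+400])
cv2.imwrite("pics/fin.png",np.hstack(out))
E
```

```text
(no output)
```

View pics/fin.png

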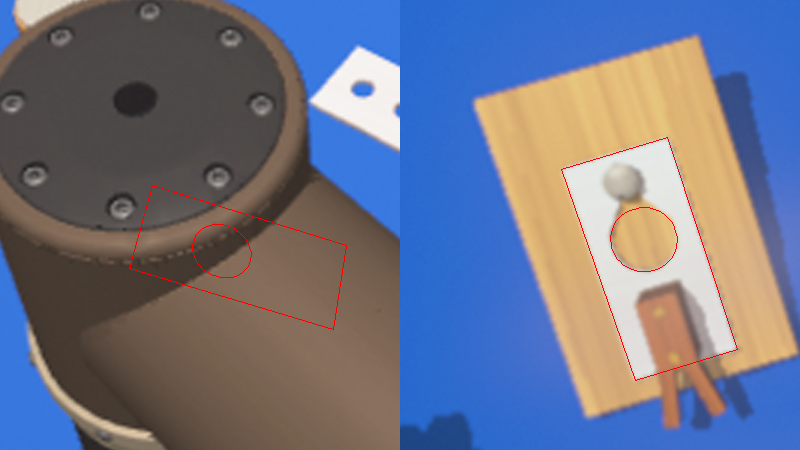

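The top view shows the plate lying exactly on the home outline, with the head over the slot end (623,182) and the block downhill. The spare is untouched, so I hand in.

```bash
python3 -c "
from plant import *
print(close_job())"
```

```text
the job is handed in; nothing more can be done
None
```

The keyhole bench pin is mounted on the sloping rest: slot home under the stud's head, block downhill, plate flat and straight in the last top view; the arm never went near the other pin or the stamping block, and I handed in at about 15 s.

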